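# Palm-roll a steel tube into the press-loading fixture and close the keeper

### The job

Lay the tips of the closed gripper flat on top of the steel tube, like a palm, and roll it along the fixture plate, over the low strip, until it comes to rest against the end fence; then swing the keeper arm round over the tube until it is fully home, and let go. The tube's skin is finish-ground and easily marked: touch it only on its top, never grip, lift or push it from behind, keep the pressure under about 20 N and do not let it shoot away. Leave the other things on the bench where they are.

Things in the scene. Friction and masses are not known exactly. Their poses are not given: they have to be found in the camera images.
- fixture: Dark steel plate fixed to the bench, 260 (x) x 200 (y) x 10 mm; origin: centre of its underside, z up. The tube rolls towards its +x on the top (z 10 mm), over a steel strip across the way, 6 mm wide, 150 mm long, its middle somewhere at x 25 to 31 mm, standing 1.5 to 6 mm above the plate (differs each time: feel it), to an aluminium end fence with its face at x 85 mm, 40 mm high.
- pocket (a point): Where the centre of the tube lies when it touches the fence: fixture x = 55 mm, y = 0, z = 40 mm; axes as the fixture's. The strip behind leaves it 3 to 18 mm of play there.
- tube: Steel tube, 60 mm diameter, 110 mm long, about 0.75 kg, across the plate (yaw within 0.12), before the strip. Origin: its centre; own y = tube axis (x, z turn as it rolls). Rolls freely; its centre goes half as far as the palm on it, so fingertips need several strokes, lifting between. At the strip it rises: press about 8 N, give way upwards, pass the crest in one stroke or it rolls back.
- keeper (a joint): Angle of the keeper, a flat steel arm on an upright post at the fence's +y end: 0 swung clear, 1.57 fully home over the tube at its stop; grows counter-clockwise seen from above. Stiff (0.06 N m), stays where left; starts at 0 to 0.35. The arm is 16 mm wide, 8 mm thick, its underside 75.5 mm above the bench.
- keeper_knob (a point): On the keeper's upright round black knob, diameter 16 mm, 70 mm out from the pivot, standing 38 mm high on the arm (83.5 to 121.5 mm above the bench); the point is on its axis, 10 mm under its top.
- keeper_pivot (a point): On the keeper's upright turning axis at the arm's underside: fixture x 97.5, y 80, z 75.5 mm. From here the knob lies along fixture (-0.8, 0.6) at joint 0 and (-0.6, -0.8) at 1.57. The pivot's round head on the arm: radius 9, 12 mm high.
- tape: Bystander: green tape measure, 62 x 60 x 36 mm, beside the plate; origin under its centre.
- marker: Bystander: black and red marker, 110 x 12 x 12 mm, lying beside the plate.
- hammer_a: Bystander: hammer with blue handle, 280 mm.
- hammer_b: Bystander: hammer with red handle, 280 mm.
- file: Bystander: flat file, 220 x 28 x 6 mm.
- clampblock: Bystander: forked aluminium clamp block, 120 x 58 x 36 mm.
- oilcan: Bystander: red oil can with a spout, 165 mm high.
Things that resemble listed ones, but are neither listed nor needed, are in the scene too. What is shaped like the tube but blue is not meant.

How it is judged:
On the way:
1. the tube has been rolled over the strip and lies at rest against the fence, with the keeper still open (x of tube in the frame of pocket between -0.006 and 0.006 m and z of tube in the frame of pocket below 0.0025 m and y of tube in the frame of pocket between -0.025 and 0.025 m and angle between the y axis of tube and the y axis of fixture, either way round below 0.08 rad and linear speed of tube below 0.02 m/s and value of joint keeper below 0.6 rad), for 0.2 s.
At the end, for the whole second after the job is handed in: The tube lies at rest between strip and fence, against the fence (centre within 6 mm of site pocket along the fixture's x, within 25 mm along its y, on the plate to 2.5 mm, square to within 0.08 rad), and the keeper is swung home over it (joint above 1.42 of 1.57) (x of tube in the frame of pocket between -0.006 and 0.006 m and z of tube in the frame of pocket below 0.0025 m and y of tube in the frame of pocket between -0.025 and 0.025 m and angle between the y axis of tube and the y axis of fixture, either way round below 0.08 rad and linear speed of tube below 0.02 m/s and value of joint keeper above 1.42 rad); the robot touches nothing.
It fails at once if the tube is pressed with more than 22 N (contact force between any of the arm, the fingers and tube above 22 N).
It fails at once if the fingers touch the tube low down (gripped, or pushed from behind) instead of on its top (contact force between the fingers and tube above 0.5 N and z of the grasp point in the frame of fixture below 0.068 m).
It fails at once if the tube shoots away (faster than 0.5 m/s) (linear speed of tube above 0.5 m/s).
It fails at once if the tube is lifted more than 15 mm (z of tube in the frame of pocket above 0.015 m).
It fails at once if another thing on the bench is moved more than 20 mm (distance of any of tape, marker, hammer_a, hammer_b, file, clampblock, oilcan from where it was at the start of the episode above 0.02 m).
It also fails if it takes over 72 s, if anything falls off the work surface, if the arm or the gripper's body presses on something with over 40 N, if the wrist force passes 120 N, or if a joint passes its speed limit or range.

### The arm

A 6-joint arm with a two-finger parallel gripper is mounted at the origin on the work surface. World frame = base frame: x ahead of the robot, y to its left, z up, the work surface at z = 0. Lengths are in m, angles in rad, forces in N, time in s.
With the tool pointing down it reaches from about 0.3 to 0.875 m from the base axis. Payload 6.4 kg.
Tool frame: the origin (TCP) lies on the centre line of the jaws, within the pads' length; the fingertips stand 19 mm ahead of it and the grasp point (between the pads) is the TCP; z points along the fingers, y is the line along which they close (so a half turn about z gives the same grasp; the last joint's range is limited). The gripper opens to 85 mm and grips with 20 to 120 N. Pads are 22 mm wide; open, the fingers measure 114 mm over their backs; the gripper's body (76 mm by 85 mm) begins 54 mm behind the grasp point. The pads swing forward as they close: fully open they stand 13 mm farther back than shut.
Start: joints at [-1.401, 0.181, 1.607, -0, 1.354, -0.206], TCP at [0.211, -0.535, 0.212] pointing down, gripper open.
Joint ranges: [-2.99, 2.99], [-0.89, 2.07], [0.3, 2.58], [-1.14, 4.28], [0, 2.63], [-3.12, 3.12]. Speed limits (rad/s): [2.57, 2.57, 3.01, 3.14, 3.14, 3.14].

### API

Orientations are given as a unit quaternion [x, y, z, w].
In Python, from station import sense, snapshot, calibration, sign_off gives the robot as it stands.
- The arm moves only by the tool jog_arm, never from a script. Its argument "motion" is a list of rows, each a list of 7 numbers: the turn, a rotation vector about the tool's x, y, z in degrees, then the shift along the tool's x, y, z in m, then the closure in counts, from 0 (fully open) to 255 (shut). In form: [[wx, wy, wz, dx, dy, dz, gripper], ...]. A call has 1 to 5 rows; each row is the pose to reach, as a shift and turn from the pose commanded when the call began, along the tool's axes at that moment; what a row does not reach only later rows make up. A row lasts 1/8 s, in which the tool goes at most 62.5 mm and 10.7 degrees, less where a joint would pass 70% of its speed; a pose out of reach is approached as far as the arm can. A call with a gripper value outside its range is refused whole. The fingers move at their own pace and stop on an object; "newtons" is the grip in N (left out, the last holds). Time passes only in rows, so rows that repeat a pose let the fingers close. It gives the time, the measured TCP pose, the force, the opening and the grip force at its end, in the units of the state.
- sense(): the state, without advancing time (a new reading comes with each control period).
- snapshot(name): name is "scene" or "top"; returns the picture (480x640x3 uint8, red, green, blue); there is no depth.
- calibration(name): a dict with "mtx" (3x3 intrinsics, pixels), "R" (3x3) and "t" (3): a world point X has camera coordinates R X + t. Camera axes: x right, y down, z forward; pixel columns grow to the right and rows downward; lengths in m; the calibration is good to about 2 mm. A picture is of the moment at which its call begins. calibration takes no time and is no camera call.
- sign_off(): hands the job in; it is judged then, once.
The state is a dict: "t": time; "joint_pos": joint angles; "joint_vel": joint speeds; "tau": joint torques, N m; "position": TCP position; "tcp_rot": TCP orientation; "ft_force": force on the tool from outside, world axes, zero at the start; "ft_torque": the same for the moment, N m; "finger_gap": finger opening in m; "finger_force": force on a finger pad.
Only numpy, scipy, OpenCV 4.12 (cv2) and the standard library are available. Lean on these libraries where they do the work, as an engineer would, in place of code of your own. Each camera call takes 0.05 s, during which the arm holds its last target. There are 200 camera calls.

## Working session

There is one attempt and no reset: what is moved stays moved. The work goes in short steps, Python scripts to look and compute and a tool call to move; the robot and the scene stay as the last step left them, time stands still between calls to the robot, and variables do not carry over. Pictures are saved under pics/ and viewed, at most 10 in all, crops included, and the job is handed in when it is done.

Besides the shell and the picture viewer there is one more tool, called after "Emit:" as a command line: name --pt "numbers of a row" for each row, then --argument value for the rest. jog_arm: Moves the arm, as the interface text tells. Its arguments: {"type":"object","properties":{"motion":{"type":"array","items":{"type":"array","items":{"type":"number"}}},"newtons":{"type":"number"}},"required":["motion"]}

```bash
mkdir -p pics; python3 - <<'E'
from station import *
import cv2
for n in("scene","top"):
    cv2.imwrite(f"pics/{n}0.png",snapshot(n)[:,:,::-1]); c=calibration(n); print(n,c)
print(sense())
E
```

```text
scene {'mtx': array([[523.86431714,   0.        , 314.52365821],
       [  0.        , 523.86431714, 244.84260407],
       [  0.        ,   0.        ,   1.        ]]), 'R': array([[-0.52691437,  0.84987022, -0.00904743],
       [ 0.48018006,  0.28889164, -0.82823229],
       [-0.70127624, -0.44075189, -0.56031189]]), 't': array([ 0.24541343, -0.14314206,  1.80823003])}
top {'mtx': array([[554.57396664,   0.        , 320.40156431],
       [  0.        , 554.57396664, 246.11916572],
       [  0.        ,   0.        ,   1.        ]]), 'R': array([[-0.0138992 , -0.99987373, -0.00770357],
       [-0.98868699,  0.01489361, -0.14925218],
       [ 0.14934806,  0.00554193, -0.98876916]]), 't': array([0.0126657 , 0.4830145 , 1.74223765])}
{'t': 0.1, 'joint_pos': array([-1.40133283e+00,  1.81475825e-01,  1.60788280e+00,  3.89184269e-05,
        1.35378993e+00, -2.06295025e-01]), 'joint_vel': array([-4.81932011e-04, -2.74574130e-03, -6.10977085e-04, -1.51237827e-04,
       -4.12235183e-04,  6.68636688e-05]), 'tau': array([-1.43707266e-04, -4.45882130e+01, -3.52239454e+01, -1.44479823e-04,
        4.18251730e-03, -1.11971147e-05]), 'position': array([ 0.2109561 , -0.53435804,  0.21108134]), 'tcp_rot': array([ 9.82403035e-01,  1.86771708e-01,  3.33220571e-05, -7.77467358e-04]), 'ft_force': array([-0.10742076,  0.78488601,  1.00741771]), 'ft_torque': array([-0.01938536,  0.02881771, -0.01808113]), 'finger_force': 0.0, 'finger_gap': 0.08548457777078093}
```

View pics/top0.png

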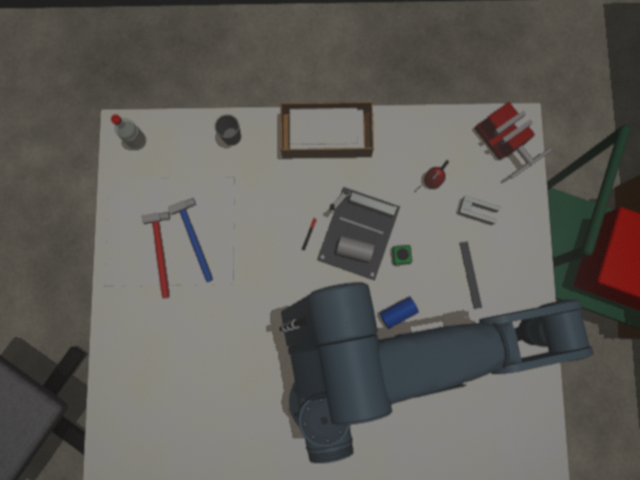

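View pics/scene0.png

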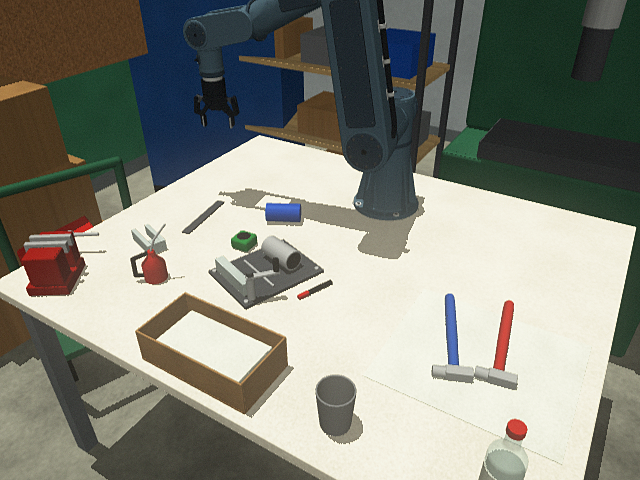

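The grey tube lies on the dark plate at top (355,248) and scene (282,253). The blue cylinder at top (398,312) and scene (283,212) is the lookalike. I'll enlarge the plate in both views.

```bash
python3 - <<'E'
import cv2,numpy as np
a=cv2.imread("pics/top0.png")[180:285,305:410]
b=cv2.imread("pics/scene0.png")[220:310,200:335]
a=cv2.resize(a,None,fx=5.7,fy=5.7,interpolation=cv2.INTER_CUBIC)
b=cv2.resize(b,None,fx=5.9,fy=5.9,interpolation=cv2.INTER_CUBIC)
cv2.imwrite("pics/a.png",cv2.convertScaleAbs(a,alpha=1.5));cv2.imwrite("pics/b.png",b)
E
```

```text
(no output)
```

View pics/a.png

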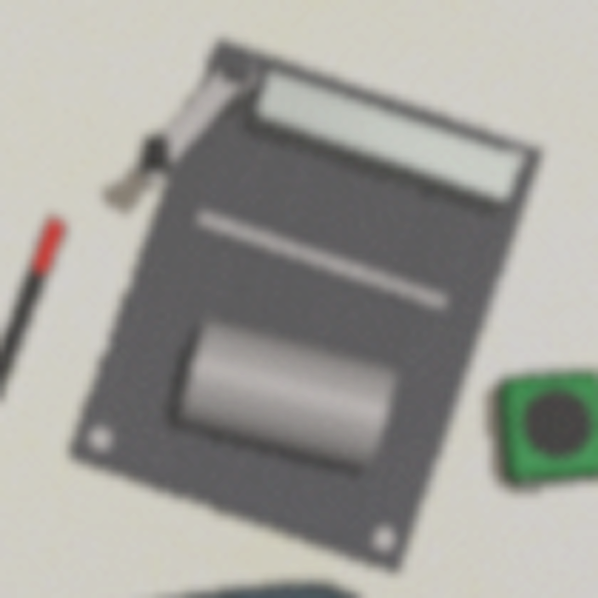

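View pics/b.png

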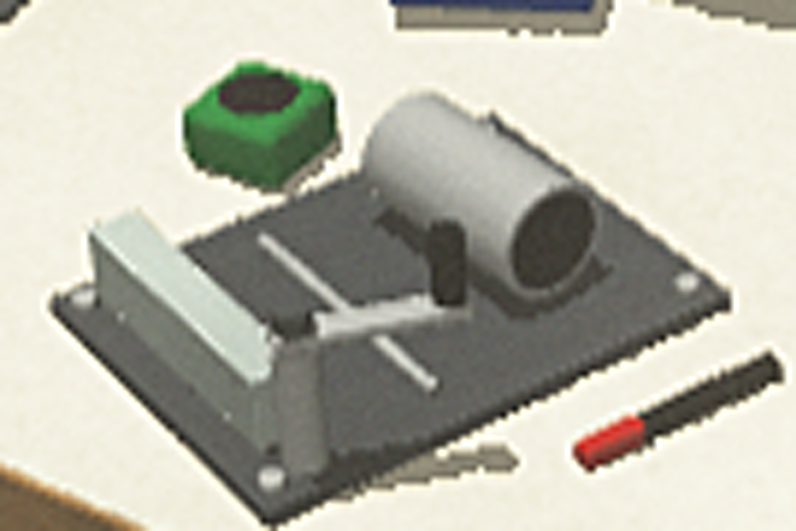

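```bash
cat > h.py <<'E'
import numpy as np
from station import *
from scipy.optimize import least_squares
from scipy.spatial.transform import Rotation as Ro
C={n:calibration(n) for n in("scene","top")}
OFF={"top":(305,180,5.7),"scene":(200,220,5.9)}
def px(n,p): o=OFF[n]; return np.array([o[0]+p[0]/o[2]-.4,o[1]+p[1]/o[2]-.4])
def proj(n,X):
    c=C[n]; v=c["mtx"]@(c["R"]@np.array(X)+c["t"]); return v[:2]/v[2]
def ray(n,uv,z):
    c=C[n]; o=-c["R"].T@c["t"]; d=c["R"].T@np.linalg.solve(c["mtx"],[*uv,1]); return o+d*(z-o[2])/d[2]
E
python3 - <<'E'
from h import *
T=[(222,42,1,1),(540,152,1,-1),(398,570,-1,-1),(72,457,-1,1)]
S=[(55,300,1,-1),(270,525,1,1),(728,298,-1,1),(490,115,-1,-1)]
def cor(p,a,b,z=.01):
    c,s=np.cos(p[2]),np.sin(p[2]); x,y=a,b; return [p[0]+c*x-s*y,p[1]+s*x+c*y,z]
def f(p): return np.concatenate([proj(n,cor(p,.13*a,.1*b))-px(n,(u,v)) for n,L in(("top",T),("scene",S)) for u,v,a,b in L])
g=np.mean([ray("top",px("top",t[:2]),.01) for t in T],0)
r=least_squares(f,[g[0],g[1],-.3]); print("fixture",r.x,np.round(r.fun,1))
p=r.x
pts=[ray("top",px("top",q),.04) for q in[(193,368),(384,420)]]
c,s=np.cos(p[2]),np.sin(p[2]); 
loc=lambda w: np.array([c*(w[0]-p[0])+s*(w[1]-p[1]),-s*(w[0]-p[0])+c*(w[1]-p[1])])
print("tube ends world",pts,"loc",[loc(w) for w in pts])
k=loc(ray("scene",px("scene",(449,228)),.1215));print("knob loc scene",k)
k2=loc(ray("top",px("top",(156,150)),.1135));print("knob loc top",k2)
for q in(k,k2):
    d=q-[.0975,.08]; print("angle",np.arctan2(d[1],d[0])-np.arctan2(.6,-.8),np.hypot(*d))
for q in[(198,215),(446,302)]: print("strip",loc(ray("top",px("top",q),.013)))
E
```

```text
fixture [ 0.53236271 -0.11953745 -0.35401906] [-0.8 -1.5  0.9 -1.2  0.5 -0.1 -0.8 -0.8 -0.7 -0.3  0.2 -2.1  1.2 -1.3
  0.8 -0.6]
tube ends world [array([ 0.48805488, -0.05223967,  0.04      ]), array([ 0.45698312, -0.15860232,  0.04      ])] loc [array([-0.06489032,  0.04776422]), array([-0.05716244, -0.06277421])]
knob loc scene [0.03197972 0.10429656]
knob loc top [0.03037299 0.10416301]
angle 0.2883957365344152 0.06988010646705256
angle 0.2979812560556474 0.07134344241429756
strip [0.02420662 0.07506575]
strip [ 0.02340281 -0.07530486]
```

```bash
cat >> h.py <<'E'
F=np.array([0.5324,-0.1195,-0.354])
def w2f(w): 
    c,s=np.cos(F[2]),np.sin(F[2]); d=np.array(w[:2])-F[:2]; return np.array([c*d[0]+s*d[1],-s*d[0]+c*d[1],w[2]])
def f2w(q):
    c,s=np.cos(F[2]),np.sin(F[2]); return np.array([F[0]+c*q[0]-s*q[1],F[1]+s*q[0]+c*q[1],q[2]])
def go(q):  # shift in tool axes to bring TCP to fixture point q
    s=sense(); R=Ro.from_quat(s["tcp_rot"]); 
    tgt=Ro.from_matrix(np.array([[np.cos(F[2]),np.sin(F[2]),0],[np.sin(F[2]),-np.cos(F[2]),0],[0,0,-1]]))
    print("shift",np.round(R.inv().apply(f2w(q)-s["position"]),4),"turn",np.round((R.inv()*tgt).as_rotvec(degrees=True),2))
def st():
    s=sense(); print(round(s["t"],2),"fix",np.round(w2f(s["position"])*1000,1),"F",np.round(s["ft_force"],2),"gap",s["finger_gap"])
E
python3 -c "
from h import *
go([-.073,-.0075,.16]);st()"
```

```text
shift [ 0.3918 -0.311   0.0517] turn [-9.000e-02  1.000e-02  4.181e+01]
0.1 fix [-157.7 -500.6  211.1] F [-0.11  0.78  1.01] gap 0.08548457777078093
```

Emit:
jog_arm --pt "0 0 10 0.04 -0.03 0 255" --pt "0 0 20 0.09 -0.07 0 255" --pt "0 0 30 0.14 -0.11 0 255" --pt "0 0 40 0.19 -0.15 0.01 255" --pt "0 0 41.8 0.24 -0.19 0.02 255" --newtons 60

```text
t: 0.72
position: [0.3602, -0.2771, 0.1932]
tcp_rot: [0.984, -0.178, 0.0, 0.0]
ft_force: [1.0, 0.4, 0.1]
finger_gap: 0.0001
finger_force: 0.0
```

```bash
python3 -c "
from h import *
go([-.073,-.0075,.14]);st()"
```

```text
shift [ 0.0333 -0.2002  0.0532] turn [ 0.01 -0.03 -0.18]
0.72 fix [-106.9 -207.6  193.2] F [1.01 0.45 0.12] gap 0.0001403337229604405
```

Emit:
jog_arm --pt "0 0 0 0.01 -0.06 0.01 255" --pt "0 0 0 0.02 -0.11 0.02 255" --pt "0 0 0 0.03 -0.16 0.04 255" --pt "0 0 0 0.033 -0.2 0.053 255" --pt "0 0 0 0.033 -0.2 0.053 255"

```text
t: 1.35
position: [0.4593, -0.0997, 0.1389]
tcp_rot: [0.985, -0.174, -0.002, -0.001]
ft_force: [-0.3, -0.3, 1.2]
finger_gap: 0.0002
finger_force: 0.0
```

```bash
python3 - <<'E'
from h import *
import cv2
go([-.073,-.0075,.1]);st()
OFF=0
im=snapshot("scene")[200:320,190:350,::-1]
cv2.imwrite("pics/c.png",cv2.resize(im,None,fx=5,fy=5,interpolation=cv2.INTER_CUBIC))
E
```

```text
shift [0.0026 0.0007 0.0389] turn [-0.04  0.19  0.26]
1.35 fix [-75.5  -6.8 138.9] F [-0.34 -0.27  1.2 ] gap 0.00017573266967473462
```

View pics/c.png

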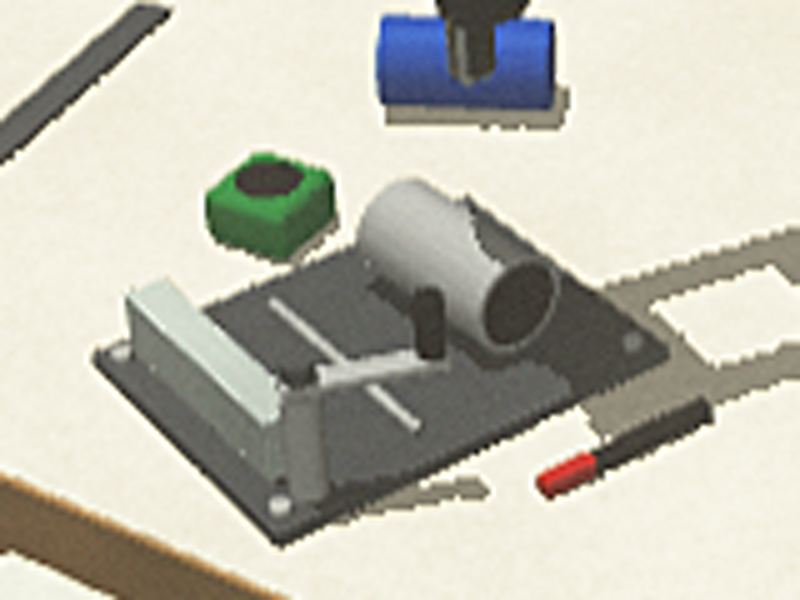

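The closed fingertips, at crop (470,80), are above the plate and behind the tube. The keeper is open, with its knob at crop (430,310). Next I'll descend and feel for the tube's top.

Emit:
jog_arm --pt "0 0 0 0.004 0 0.02 255" --pt "0 0 0 0.004 0 0.04 255" --pt "0 0 0 0.004 0 0.045 255" --pt "0 0 0 0.004 0 0.045 255"

```text
t: 1.9
position: [0.4634, -0.1048, 0.0957]
tcp_rot: [0.984, -0.177, -0.0, 0.0]
ft_force: [-0.7, -0.0, 0.0]
finger_gap: -0.0001
finger_force: 0.0
```

Emit:
jog_arm --pt "0 0 0 0 0 0.001 255" --pt "0 0 0 0 0 0.002 255"

```text
t: 2.15
position: [0.4641, -0.1044, 0.0942]
tcp_rot: [0.984, -0.176, 0.001, 0.0]
ft_force: [-0.0, -0.3, 1.5]
finger_gap: 0.0002
finger_force: 0.0
```

```bash
python3 -c "
from h import *
st(); s=sense(); print(np.round(Ro.from_quat(s['tcp_rot']).as_matrix(),4), proj('scene',[0.4593,-.0997,.12]))"
```

```text
2.15 fix [-69.4  -9.5  94.2] F [-0.01 -0.31  1.53] gap 0.00023470766676985554
[[ 9.380e-01 -3.466e-01  1.300e-03]
 [-3.466e-01 -9.380e-01 -6.000e-04]
 [ 1.400e-03  2.000e-04 -1.000e+00]] [285.00924458 226.65548785]
```

```bash
python3 - <<'E'
from h import *
import cv2
s=sense(); p=np.array(s["position"])
print("start tips", proj("scene",[.211,-.535,.206]))
print("tip now",proj("scene",p-[0,0,.019]),"tcp",proj("scene",p))
im=snapshot("scene")[180:300,205:365,::-1]
cv2.imwrite("pics/d.png",cv2.resize(im,None,fx=5,fy=5,interpolation=cv2.INTER_CUBIC))
E
```

```text
start tips [219.70003277 136.87202193]
tip now [283.34805176 240.36608066] tcp [283.06218896 234.74876705]
```

View pics/d.png

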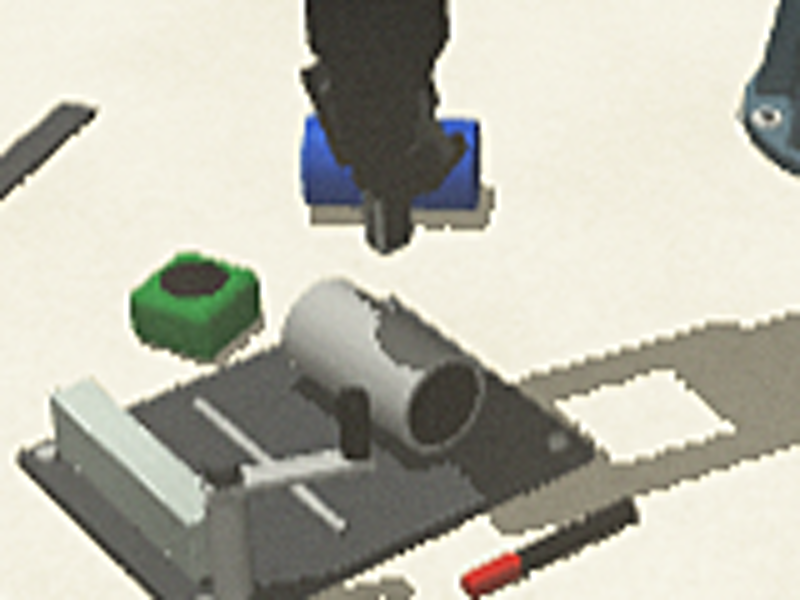

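The fingertip shows at full-image (283,230), but the projection of the reported pose puts it at (283,240). I need to know whether that is a height or a sideways discrepancy, so I'll check the top view.

```bash
python3 - <<'E'
from h import *
import cv2
p=np.array(sense()["position"])
for dz in(-.019,.016,.054,.15): print(dz,"scene",proj("scene",p+[0,0,dz]),"top",proj("top",p+[0,0,dz]))
print("tube top",proj("scene",f2w([-.061,-.0075,.07])),proj("top",f2w([-.061,-.0075,.07])))
im=snapshot("top")[170:320,290:450,::-1]
cv2.imwrite("pics/e.png",cv2.convertScaleAbs(cv2.resize(im,None,fx=4,fy=4,interpolation=cv2.INTER_CUBIC),alpha=1.5))
E
```

```text
-0.019 scene [283.42693508 240.43240519] top [355.47315154 249.83761632]
0.016 scene [282.89825529 230.02381352] top [356.09830354 248.21139109]
0.054 scene [282.30802347 218.40339191] top [356.80646914 246.3692203 ]
0.15 scene [280.73649535 187.46331248] top [358.74651946 241.32251365]
tube top [281.41343225 243.20481496] [355.69720883 247.31581488]
```

View pics/e.png

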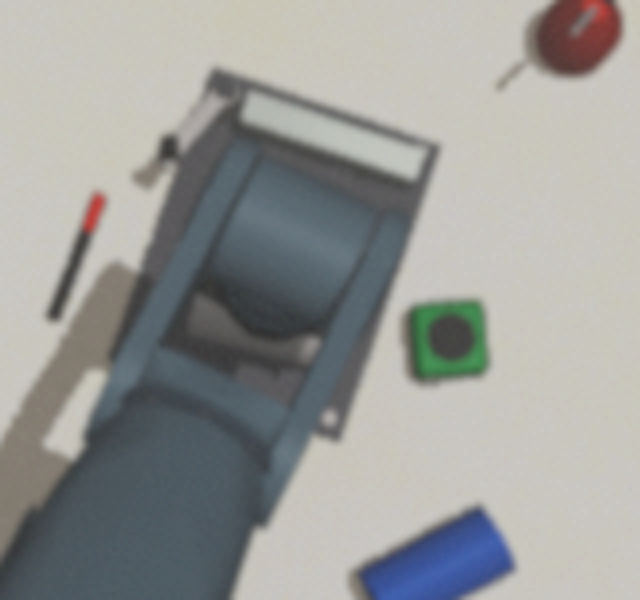

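Horizontally the wrist is over the tube, at crop (270,300) → (357,245), as predicted. Only the apparent tip height differs, so I'll feel down gently.

Emit:
jog_arm --pt "0 0 0 -0.003 0 0.001 255" --pt "0 0 0 -0.003 0 0.002 255"

```text
t: 2.5
position: [0.4605, -0.1028, 0.0914]
tcp_rot: [0.984, -0.176, -0.0, -0.0]
ft_force: [-0.0, -0.5, -0.7]
finger_gap: 0.0003
finger_force: 0.0
```

Emit:
jog_arm --pt "0 0 0 0 0 0.001 255" --pt "0 0 0 0 0 0.001 255"

```text
t: 2.75
position: [0.4607, -0.1029, 0.0903]
tcp_rot: [0.984, -0.176, -0.0, -0.0]
ft_force: [-0.4, -0.5, -0.1]
finger_gap: -0.0003
finger_force: 0.0
```

Emit:
jog_arm --pt "0 0 0 0 0 0.001 255" --pt "0 0 0 0 0 0.001 255"

```text
t: 3.0
position: [0.4607, -0.103, 0.0894]
tcp_rot: [0.984, -0.176, -0.0, -0.0]
ft_force: [-0.4, 0.2, 0.2]
finger_gap: -0.0001
finger_force: 0.0
```

Emit:
jog_arm --pt "0 0 0 0 0 0.001 255" --pt "0 0 0 0 0 0.001 255"

```text
t: 3.25
position: [0.4607, -0.1029, 0.0884]
tcp_rot: [0.984, -0.176, -0.0, -0.0]
ft_force: [-0.3, 0.1, -0.6]
finger_gap: 0.0002
finger_force: 0.0
```

Emit:
jog_arm --pt "0 0 0 0 0 0.0007 255" --pt "0 0 0 0 0 0.0007 255"

```text
t: 3.5
position: [0.4607, -0.103, 0.0877]
tcp_rot: [0.984, -0.176, -0.0, -0.0]
ft_force: [0.8, -0.1, -0.5]
finger_gap: 0.0001
finger_force: 0.0
```

Emit:
jog_arm --pt "0 0 0 0 0 0.0007 255" --pt "0 0 0 0 0 0.0007 255"

```text
t: 3.75
position: [0.4607, -0.1029, 0.087]
tcp_rot: [0.984, -0.176, -0.0, -0.0]
ft_force: [-0.4, -0.7, -0.1]
finger_gap: -0.0001
finger_force: 0.0
```

Emit:
jog_arm --pt "0 0 0 0 0 0.0007 255" --pt "0 0 0 0 0 0.0007 255"

```text
t: 4.0
position: [0.4607, -0.1029, 0.0863]
tcp_rot: [0.984, -0.176, -0.0, -0.0]
ft_force: [0.3, -0.5, -0.3]
finger_gap: -0.0
finger_force: 0.0
```

Emit:
jog_arm --pt "0 0 0 0 0 -0.006 255" --pt "0 0 0 0.012 0 -0.006 255" --pt "0 0 0 0.012 0 -0.004 255" --pt "0 0 0 0.012 0 -0.003 255"

```text
t: 4.5
position: [0.4719, -0.107, 0.089]
tcp_rot: [0.984, -0.176, -0.0, -0.0]
ft_force: [-0.3, 0.7, 0.1]
finger_gap: -0.0001
finger_force: 0.0
```

Emit:
jog_arm --pt "0 0 0 0 0 0.0007 255" --pt "0 0 0 0 0 0.0007 255"

```text
t: 4.75
position: [0.4718, -0.107, 0.0885]
tcp_rot: [0.984, -0.176, -0.0, -0.0]
ft_force: [-0.1, 0.8, 0.6]
finger_gap: 0.0001
finger_force: 0.0
```

Emit:
jog_arm --pt "0 0 0 0 0 0.0007 255" --pt "0 0 0 0 0 0.0007 255"

```text
t: 5.0
position: [0.472, -0.1071, 0.0879]
tcp_rot: [0.984, -0.176, -0.0, 0.0]
ft_force: [0.7, 0.7, 0.1]
finger_gap: -0.0003
finger_force: 0.0
```

Emit:
jog_arm --pt "0 0 0 0 0 0.0007 255" --pt "0 0 0 0 0 0.0007 255"

```text
t: 5.25
position: [0.472, -0.1071, 0.0872]
tcp_rot: [0.984, -0.176, -0.0, -0.0]
ft_force: [0.1, -0.6, 0.7]
finger_gap: 0.0002
finger_force: 0.0
```

Emit:
jog_arm --pt "0 0 0 0 0 0.0007 255" --pt "0 0 0 0 0 0.0007 255"

```text
t: 5.5
position: [0.472, -0.1071, 0.0865]
tcp_rot: [0.984, -0.176, -0.0, -0.0]
ft_force: [0.7, 0.8, 0.1]
finger_gap: -0.0001
finger_force: 0.0
```

Emit:
jog_arm --pt "0 0 0 0 0 0.0005 255" --pt "0 0 0 0 0 0.001 255"

```text
t: 5.75
position: [0.472, -0.1071, 0.0855]
tcp_rot: [0.984, -0.176, 0.0, 0.0]
ft_force: [0.1, -0.7, -0.5]
finger_gap: 0.0002
finger_force: 0.0
```

Emit:
jog_arm --pt "0 0 0 0 0 0.0005 255" --pt "0 0 0 0 0 0.001 255"

```text
t: 6.0
position: [0.472, -0.1071, 0.0845]
tcp_rot: [0.984, -0.176, -0.0, 0.0]
ft_force: [0.1, -0.9, -0.4]
finger_gap: -0.0001
finger_force: 0.0
```

Emit:
jog_arm --pt "0 0 0 0 0 0.0005 255" --pt "0 0 0 0 0 0.001 255"

```text
t: 6.25
position: [0.472, -0.1071, 0.0835]
tcp_rot: [0.984, -0.176, -0.0, -0.0]
ft_force: [-0.0, 0.2, -0.3]
finger_gap: 0.0003
finger_force: 0.0
```

```bash
python3 - <<'E'
from h import *
import cv2
p=np.array(sense()["position"])
for dz in(-.019,0,.016,.054): print(dz,"scene",proj("scene",p+[0,0,dz]),"top",proj("top",p+[0,0,dz]))
a=snapshot("scene")[190:310,205:325,::-1]; b=snapshot("top")[170:290,290:370,::-1]
r=lambda i:cv2.resize(i,None,fx=4,fy=5,interpolation=cv2.INTER_CUBIC)
cv2.imwrite("pics/f.png",np.hstack([r(a),cv2.convertScaleAbs(r(b),alpha=1.6)]))
E
```

```text
-0.019 scene [281.12515732 244.5421283 ] top [356.14806671 247.7533467 ]
0 scene [280.82359367 238.96107342] top [356.48941053 246.86183042]
0.016 scene [280.56625448 234.19848297] top [356.78266251 246.0959196 ]
0.054 scene [279.94229772 222.65088104] top [357.50132147 244.2189377 ]
```

View pics/f.png

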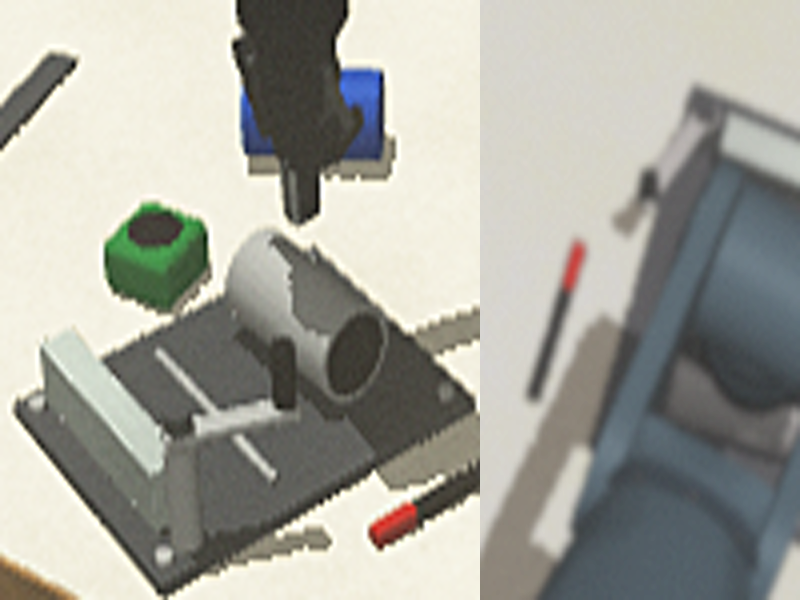

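The tube has not moved. The tip shows at crop (302,222) → (280.5,234.4), which fits a tip about 16 mm above the reported TCP height at the right x and y. So the reported z reads about 35 mm low. I'll feel down over the tube's top, checking force at every step.

Emit:
jog_arm --pt "0 0 0 0 0 0.003 255" --pt "0 0 0 0 0 0.006 255" --pt "0 0 0 0 0 0.009 255" --pt "0 0 0 0 0 0.01 255"

```text
t: 6.85
position: [0.4718, -0.107, 0.0732]
tcp_rot: [0.984, -0.176, -0.0, -0.0]
ft_force: [0.3, -0.3, 0.5]
finger_gap: -0.0001
finger_force: 0.0
```

Emit:
jog_arm --pt "0 0 0 0 0 0.002 255" --pt "0 0 0 0 0 0.004 255" --pt "0 0 0 0 0 0.005 255"

```text
t: 7.22
position: [0.4719, -0.1071, 0.0684]
tcp_rot: [0.984, -0.176, -0.0, -0.0]
ft_force: [0.3, -0.6, 0.1]
finger_gap: -0.0
finger_force: 0.0
```

Emit:
jog_arm --pt "0 0 0 0 0 0.002 255" --pt "0 0 0 0 0 0.004 255" --pt "0 0 0 0 0 0.006 255" --pt "0 0 0 0 0 0.007 255"

```text
t: 7.72
position: [0.4719, -0.1071, 0.0614]
tcp_rot: [0.984, -0.176, -0.0, -0.0]
ft_force: [0.2, -0.4, -1.0]
finger_gap: -0.0001
finger_force: 0.0
```

Emit:
jog_arm --pt "0 0 0 0 0 0.001 255" --pt "0 0 0 0 0 0.001 255"

```text
t: 7.98
position: [0.472, -0.1071, 0.0605]
tcp_rot: [0.984, -0.176, -0.0, -0.0]
ft_force: [-0.3, -0.5, 0.4]
finger_gap: 0.0002
finger_force: 0.0
```

Emit:
jog_arm --pt "0 0 0 0 0 0.001 255" --pt "0 0 0 0 0 0.001 255"

```text
t: 8.22
position: [0.472, -0.1071, 0.0595]
tcp_rot: [0.984, -0.176, -0.0, -0.0]
ft_force: [0.1, 0.4, 0.0]
finger_gap: 0.0002
finger_force: 0.0
```

Emit:
jog_arm --pt "0 0 0 0 0 0.001 255" --pt "0 0 0 0 0 0.001 255"

```text
t: 8.48
position: [0.472, -0.1071, 0.0585]
tcp_rot: [0.984, -0.176, -0.0, -0.0]
ft_force: [-0.1, 0.4, -0.2]
finger_gap: 0.0001
finger_force: 0.0
```

Emit:
jog_arm --pt "0 0 0 0 0 0.0007 255" --pt "0 0 0 0 0 0.0007 255"

```text
t: 8.72
position: [0.472, -0.1071, 0.0578]
tcp_rot: [0.984, -0.176, -0.0, -0.0]
ft_force: [0.3, -0.3, -0.5]
finger_gap: -0.0002
finger_force: 0.0
```

Emit:
jog_arm --pt "0 0 0 0 0 0.0007 255" --pt "0 0 0 0 0 0.0007 255"

```text
t: 8.98
position: [0.472, -0.1071, 0.0571]
tcp_rot: [0.984, -0.176, -0.0, -0.0]
ft_force: [0.1, 0.4, -1.0]
finger_gap: -0.0001
finger_force: 0.0
```

Emit:
jog_arm --pt "0 0 0 0 0 0.0007 255" --pt "0 0 0 0 0 0.0007 255"

```text
t: 9.22
position: [0.472, -0.1071, 0.0564]
tcp_rot: [0.984, -0.176, -0.0, -0.0]
ft_force: [-0.5, -0.1, 0.0]
finger_gap: 0.0003
finger_force: 0.0
```

Emit:
jog_arm --pt "0 0 0 0 0 0.0007 255" --pt "0 0 0 0 0 0.0007 255"

```text
t: 9.48
position: [0.472, -0.1071, 0.0557]
tcp_rot: [0.984, -0.176, -0.0, -0.0]
ft_force: [-0.6, 0.0, -0.1]
finger_gap: 0.0001
finger_force: 0.0
```

Emit:
jog_arm --pt "0 0 0 0 0 0.0007 255" --pt "0 0 0 0 0 0.0007 255"

```text
t: 9.72
position: [0.472, -0.1071, 0.055]
tcp_rot: [0.984, -0.176, -0.0, -0.0]
ft_force: [-0.5, 0.6, 0.3]
finger_gap: -0.0002
finger_force: 0.0
```

Emit:
jog_arm --pt "0 0 0 0 0 0.0007 255" --pt "0 0 0 0 0 0.0007 255"

```text
t: 9.98
position: [0.472, -0.1071, 0.0543]
tcp_rot: [0.984, -0.176, -0.0, -0.0]
ft_force: [-0.0, 0.1, -0.5]
finger_gap: 0.0001
finger_force: 0.0
```

Emit:
jog_arm --pt "0 0 0 0 0 0.0007 255" --pt "0 0 0 0 0 0.0007 255"

```text
t: 10.22
position: [0.472, -0.1071, 0.0536]
tcp_rot: [0.984, -0.176, -0.0, -0.0]
ft_force: [-0.3, 0.3, -0.4]
finger_gap: 0.0
finger_force: 0.0
```

Emit:
jog_arm --pt "0 0 0 0 0 0.0007 255" --pt "0 0 0 0 0 0.0007 255"

```text
t: 10.48
position: [0.472, -0.1071, 0.0529]
tcp_rot: [0.984, -0.176, -0.0, -0.0]
ft_force: [0.3, 0.1, 0.1]
finger_gap: 0.0005
finger_force: 0.0
```

Emit:
jog_arm --pt "0 0 0 0 0 0.0007 255" --pt "0 0 0 0 0 0.0007 255"

```text
t: 10.72
position: [0.472, -0.1071, 0.0522]
tcp_rot: [0.984, -0.176, -0.0, -0.0]
ft_force: [-1.0, -0.4, -0.8]
finger_gap: -0.0001
finger_force: 0.0
```

```bash
python3 - <<'E'
from h import *
import cv2
p=np.array(sense()["position"])
for dz in(-.019,.016): print(dz,"scene",proj("scene",p+[0,0,dz]),"top",proj("top",p+[0,0,dz]))
a=snapshot("scene")[200:290,225:345,::-1]; b=snapshot("top")[200:290,305:425,::-1]
r=lambda i,f:cv2.resize(i,None,fx=f,fy=f,interpolation=cv2.INTER_CUBIC)
cv2.imwrite("pics/g.png",r(a,6.6))
E
```

```text
-0.019 scene [281.61439011 253.55525386] top [355.60353873 249.1855639 ]
0.016 scene [281.06853939 243.452622  ] top [356.21608433 247.58592608]
```

View pics/g.png

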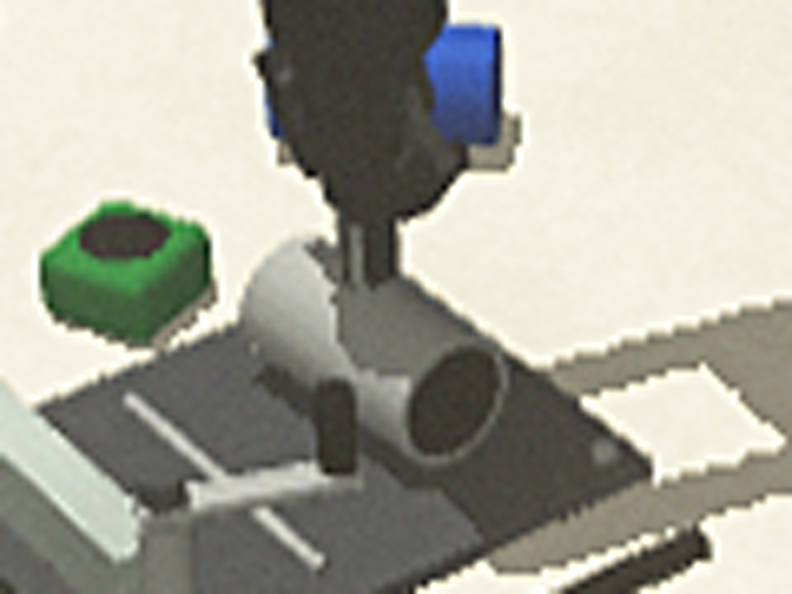

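The tip at crop (372,285) → (281.4,243.2) shows in front of the tube, right at its projected top line. Contact should be close.

Emit:
jog_arm --pt "0 0 0 0 0 0.0007 255" --pt "0 0 0 0 0 0.0007 255"

```text
t: 11.08
position: [0.472, -0.1071, 0.0515]
tcp_rot: [0.984, -0.176, -0.0, -0.0]
ft_force: [-0.4, 0.6, -0.9]
finger_gap: -0.0001
finger_force: 0.0
```

Emit:
jog_arm --pt "0 0 0 0 0 0.0007 255" --pt "0 0 0 0 0 0.0007 255"

```text
t: 11.32
position: [0.472, -0.1071, 0.0508]
tcp_rot: [0.984, -0.176, -0.0, -0.0]
ft_force: [0.6, -0.6, -0.3]
finger_gap: -0.0001
finger_force: 0.0
```

Emit:
jog_arm --pt "0 0 0 0 0 0.0007 255" --pt "0 0 0 0 0 0.0007 255"

```text
t: 11.58
position: [0.4725, -0.1073, 0.0506]
tcp_rot: [0.984, -0.176, 0.001, 0.0]
ft_force: [0.6, 0.6, 3.4]
finger_gap: 0.0
finger_force: 1.8
```

Emit:
jog_arm --pt "0 0 0 0 0 0.0007 255" --pt "0 0 0 0 0 0.0007 255"

```text
t: 11.82
position: [0.4732, -0.1075, 0.0505]
tcp_rot: [0.984, -0.176, 0.001, 0.0]
ft_force: [0.3, 0.6, 8.5]
finger_gap: 0.0002
finger_force: 3.7
```

Contact: 8.5 N with the tube's top at reported z ≈ 0.0507, stiffness about 7 N/mm. First short stroke.

Emit:
jog_arm --pt "0 0 0 0.005 0 0 255" --pt "0 0 0 0.012 0 0 255" --pt "0 0 0 0.018 0 0 255" --pt "0 0 0 0.02 0 0 255"

```text
t: 12.32
position: [0.4922, -0.1135, 0.0504]
tcp_rot: [0.984, -0.176, 0.001, -0.001]
ft_force: [1.5, 5.3, 8.2]
finger_gap: -0.0001
finger_force: 4.2
```

```bash
cat >> h.py <<'E'
def tube(view=None):
    import cv2
    im=snapshot("scene"); return im
E
python3 - <<'E'
from h import *
import cv2
st()
im=snapshot("scene")[:,:,::-1]; cv2.imwrite("pics/s1.png",im)
# tube near-end dark bore centroid: template match from the first picture
a=cv2.imread("pics/scene0.png")
t=a[250:275,283:305]
m=cv2.matchTemplate(im[235:300,255:320],t,cv2.TM_CCOEFF_NORMED); _,v,_,l=cv2.minMaxLoc(m); print(v,np.array(l)+[255,235]-[283,250])
for d in(0,.01,.02): print(proj("scene",f2w([-.061+d,.0475,.04])))
E
```

```text
12.32 fix [-39.8  -8.3  50.4] F [1.52 5.34 8.2 ] gap -6.230906461918343e-05
0.7929917573928833 [-3  2]
[293.16218464 260.67431273]
[290.25720748 261.98611953]
[287.33206012 263.30703464]
```

Emit:
jog_arm --pt "0 0 0 0 0 -0.005 255" --pt "0 0 0 -0.024 -0.001 -0.005 255" --pt "0 0 0 -0.024 -0.001 -0.003 255" --pt "0 0 0 -0.024 -0.001 -0.001 255" --pt "0 0 0 -0.024 -0.001 0 255"

```text
t: 13.0
position: [0.4692, -0.1052, 0.0494]
tcp_rot: [0.984, -0.176, 0.0, 0.0]
ft_force: [-1.2, 0.1, 4.3]
finger_gap: -0.0002
finger_force: 1.8
```

Emit:
jog_arm --pt "0 0 0 0.007 -0.0005 0 255" --pt "0 0 0 0.014 -0.001 0 255" --pt "0 0 0 0.021 -0.0015 0 255" --pt "0 0 0 0.025 -0.0018 0 255"

```text
t: 13.5
position: [0.4946, -0.1125, 0.0505]
tcp_rot: [0.984, -0.176, 0.001, 0.0]
ft_force: [0.5, 1.7, 6.4]
finger_gap: -0.0002
finger_force: 3.5
```

Emit:
jog_arm --pt "0 0 0 0.007 -0.0005 0 255" --pt "0 0 0 0.014 -0.001 0 255" --pt "0 0 0 0.02 -0.0015 0 255" --pt "0 0 0 0.022 -0.0016 0 255"

```text
t: 14.0
position: [0.5156, -0.1185, 0.0504]
tcp_rot: [0.984, -0.176, 0.001, 0.0]
ft_force: [0.4, 2.8, 7.1]
finger_gap: -0.0003
finger_force: 3.6
```

Emit:
jog_arm --pt "0 0 0 0 0 -0.005 255" --pt "0 0 0 -0.024 0.001 -0.005 255" --pt "0 0 0 -0.024 0.001 -0.003 255" --pt "0 0 0 -0.024 0.001 -0.001 255" --pt "0 0 0 -0.024 0.001 0 255"

```text
t: 14.62
position: [0.4916, -0.1109, 0.0494]
tcp_rot: [0.984, -0.176, 0.0, 0.0]
ft_force: [-0.4, -0.4, 0.9]
finger_gap: -0.0
finger_force: 0.5
```

```bash
python3 - <<'E'
from h import *
import cv2
st()
im=snapshot("scene")[:,:,::-1]; cv2.imwrite("pics/s2.png",im)
a=cv2.imread("pics/scene0.png")
t=a[250:275,283:305]
m=cv2.matchTemplate(im[235:310,245:320],t,cv2.TM_CCOEFF_NORMED); _,v,_,l=cv2.minMaxLoc(m); print(v,np.array(l)+[245,235]-[283,250])
E
```

```text
14.62 fix [-41.2  -6.   49.4] F [-0.45 -0.44  0.89] gap -4.190636891613537e-05
0.6080110669136047 [-3 -2]
```

Emit:
jog_arm --pt "0 0 0 0.004 -0.0003 0 255" --pt "0 0 0 0.011 -0.0008 0 255" --pt "0 0 0 0.018 -0.0013 0 255" --pt "0 0 0 0.025 -0.0018 0 255"

```text
t: 15.18
position: [0.5169, -0.1181, 0.0505]
tcp_rot: [0.984, -0.176, 0.001, 0.0]
ft_force: [1.4, 0.6, 5.9]
finger_gap: -0.0001
finger_force: 3.0
```

Emit:
jog_arm --pt "0 0 0 0.007 -0.0005 0 255" --pt "0 0 0 0.014 -0.001 0 255" --pt "0 0 0 0.02 -0.0015 0 255" --pt "0 0 0 0.022 -0.0016 0 255"

```text
t: 15.68
position: [0.5381, -0.1241, 0.0505]
tcp_rot: [0.984, -0.176, 0.001, 0.0]
ft_force: [0.6, 1.2, 6.8]
finger_gap: 0.0
finger_force: 3.5
```

```bash
python3 - <<'E'
from h import *
import cv2
st()
im=snapshot("scene")[:,:,::-1]; cv2.imwrite("pics/s3.png",im)
c=[proj("scene",f2w([x,.045,.04])) for x in(-.03,-.01,0,.01)]; print(np.round(c,1))
a=im[225:300,235:335]
cv2.imwrite("pics/h.png",cv2.resize(a,None,fx=8,fy=8,interpolation=cv2.INTER_CUBIC))
E
```

```text
15.68 fix [ 6.9 -2.3 50.5] F [0.61 1.18 6.81] gap 2.5132745341950573e-05
[[283.6 264.4]
 [277.6 267. ]
 [274.6 268.4]
 [271.6 269.8]]
```

View pics/h.png

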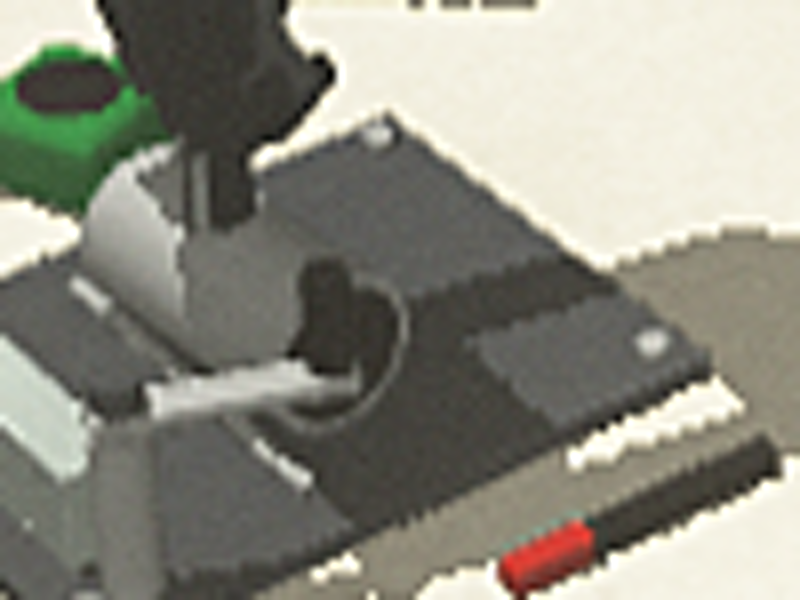

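The bore's centre is near crop (345,345) → (278,268), so the tube is at about fixture x −5 mm, just before the strip. Next I'll roll gently until it touches the strip.

Emit:
jog_arm --pt "0 0 0 0 0 -0.005 255" --pt "0 0 0 -0.024 0.001 -0.005 255" --pt "0 0 0 -0.024 0.001 -0.003 255" --pt "0 0 0 -0.024 0.001 -0.001 255" --pt "0 0 0 -0.024 0.001 0 255"

```text
t: 16.35
position: [0.514, -0.1165, 0.0494]
tcp_rot: [0.984, -0.176, 0.0, 0.0]
ft_force: [0.4, 0.3, 0.6]
finger_gap: -0.0004
finger_force: 0.3
```

Emit:
jog_arm --pt "0 0 0 0.004 -0.0003 0 255" --pt "0 0 0 0.01 -0.0007 0 255" --pt "0 0 0 0.016 -0.001 0 255" --pt "0 0 0 0.018 -0.001 0 255"

```text
t: 16.85
position: [0.5324, -0.1213, 0.0508]
tcp_rot: [0.984, -0.176, 0.001, -0.0]
ft_force: [-1.2, 5.9, 12.4]
finger_gap: 0.0002
finger_force: 5.9
```

Emit:
jog_arm --pt "0 0 0 0.003 -0.0002 0 255" --pt "0 0 0 0.006 -0.0004 0 255"

```text
t: 17.1
position: [0.5385, -0.1226, 0.0514]
tcp_rot: [0.984, -0.176, 0.001, -0.001]
ft_force: [-1.1, 8.0, 14.2]
finger_gap: -0.0001
finger_force: 7.7
```

Emit:
jog_arm --pt "0 0 0 0.003 -0.0002 0 255" --pt "0 0 0 0.006 -0.0004 0 255"

```text
t: 17.35
position: [0.5449, -0.1244, 0.0524]
tcp_rot: [0.984, -0.176, 0.002, -0.001]
ft_force: [-0.9, 6.9, 20.3]
finger_gap: 0.0
finger_force: 10.4
```

It is climbing the strip, so I'll give way upward and keep moving.

Emit:
jog_arm --pt "0 0 0 0.001 -0.0005 -0.0012 255" --pt "0 0 0 0.004 -0.001 -0.0018 255"

```text
t: 17.6
position: [0.548, -0.1253, 0.053]
tcp_rot: [0.984, -0.176, 0.001, -0.0]
ft_force: [-1.1, 1.6, 10.7]
finger_gap: 0.0001
finger_force: 4.8
```

Emit:
jog_arm --pt "0 0 0 0.003 -0.0005 -0.0005 255" --pt "0 0 0 0.006 -0.001 -0.001 255"

```text
t: 17.85
position: [0.5538, -0.1273, 0.0536]
tcp_rot: [0.984, -0.176, 0.001, 0.0]
ft_force: [-1.7, -1.0, 6.1]
finger_gap: -0.0003
finger_force: 3.4
```

Emit:
jog_arm --pt "0 0 0 0.003 0 -0.0002 255" --pt "0 0 0 0.006 0 -0.0004 255"

```text
t: 18.1
position: [0.5595, -0.1294, 0.0539]
tcp_rot: [0.984, -0.176, 0.001, 0.0]
ft_force: [-0.8, -1.3, 6.9]
finger_gap: -0.0001
finger_force: 3.1
```

Emit:
jog_arm --pt "0 0 0 0.003 0 -0.0002 255" --pt "0 0 0 0.006 0 -0.0004 255"

```text
t: 18.35
position: [0.5648, -0.1312, 0.0538]
tcp_rot: [0.984, -0.176, 0.001, 0.0]
ft_force: [0.2, -0.1, 5.0]
finger_gap: -0.0002
finger_force: 2.4
```

Emit:
jog_arm --pt "0 0 0 0.004 0 0.0002 255" --pt "0 0 0 0.008 0 0.0006 255"

```text
t: 18.6
position: [0.5724, -0.1337, 0.0532]
tcp_rot: [0.984, -0.176, 0.001, -0.0]
ft_force: [0.5, 0.7, 4.3]
finger_gap: 0.0002
finger_force: 2.6
```

Emit:
jog_arm --pt "0 0 0 0.004 0 0.0004 255" --pt "0 0 0 0.008 0 0.0008 255"

```text
t: 18.85
position: [0.5794, -0.1363, 0.0519]
tcp_rot: [0.984, -0.176, 0.001, -0.0]
ft_force: [1.3, 0.5, 3.2]
finger_gap: 0.0
finger_force: 1.7
```

```bash
python3 - <<'E'
from h import *
import cv2
st()
im=snapshot("scene")[:,:,::-1]; cv2.imwrite("pics/s4.png",im)
a=cv2.imread("pics/s3.png")
for (x0,y0,x1,y1) in [(242,244,256,266),(240,242,258,270)]:
    t=a[y0:y1,x0:x1]
    m=cv2.matchTemplate(im[235:290,225:275],t,cv2.TM_CCOEFF_NORMED); _,v,_,l=cv2.minMaxLoc(m); print(v,np.array(l)+[225,235]-[x0,y0])
p0=proj("scene",f2w([-.005,-.055,.04]))
for x in(.01,.02,.025,.03,.035,.04): print(x,np.round(proj("scene",f2w([x,-.055,.04]))-p0,1), np.round(proj("scene",f2w([x,-.055,.044]))-p0,1))
# grey levels along the right bore rim column band for both
E
```

```text
18.85 fix [49.9  0.5 51.9] F [1.26 0.54 3.22] gap 9.879986416040373e-06
0.5190891027450562 [13 -4]
0.3579575717449188 [13 -4]
0.01 [-4.4  1.9] [-4.5  0.7]
0.02 [-7.4  3.1] [-7.5  2. ]
0.025 [-8.9  3.8] [-9.   2.6]
0.03 [-10.4   4.4] [-10.5   3.2]
0.035 [-11.9   5. ] [-12.1   3.9]
0.04 [-13.4   5.7] [-13.6   4.5]
```

```bash
cat > fit.py <<'E'
from h import *
import cv2
from scipy.ndimage import map_coordinates
th=np.linspace(0,2*np.pi,60)
def score(G,x,y,z,yaw):
    c,s=np.cos(yaw),np.sin(yaw); out=[]; P=[]
    for e in(-.055,.055):
        for t in th:
            u=.03*np.cos(t); P.append(proj("scene",f2w([x+c*u-s*e,y+s*u+c*e,z+.03*np.sin(t)])))
    P=np.array(P,np.float32); h=cv2.convexHull(P)[:,0]
    h=np.vstack([h,h[:1]]); pts=np.vstack([a+(b-a)*np.linspace(0,1,max(2,int(np.hypot(*(b-a)))),endpoint=False)[:,None] for a,b in zip(h[:-1],h[1:])])
    rim=P[60:] # near end, full circle
    q=np.vstack([pts,rim]); return map_coordinates(G,[q[:,1],q[:,0]],order=1).mean()
def fit(im,x0,x1,zs=(.04,)):
    g=cv2.GaussianBlur(im,(0,0),.8).astype(float); G=np.zeros(g.shape[:2])
    for k in range(3): G=np.maximum(G,np.hypot(cv2.Sobel(g[:,:,k].copy(),-1,1,0),cv2.Sobel(g[:,:,k].copy(),-1,0,1)))
    G=np.minimum(G,120)
    R=[(score(G,x,y,z,w),x,y,z,w) for x in np.arange(x0,x1,.002) for y in(-.01,-.005,0,.005,.01) for z in zs for w in(0,.04,.08)]
    R.sort(reverse=True); return R[:5]
if __name__=="__main__":
    import sys
    for n,a,b in[("scene0",-.08,.06),("s3",-.04,.06),("s4",-.02,.065)]:
        for r in fit(cv2.imread(f"pics/{n}.png"),a,b,(.04,.044) if n=="s4" else (.04,))[:4]: print(n,np.round(r,3))
E
python3 fit.py
```

```text
scene0 [ 9.4798e+01 -5.6000e-02 -1.0000e-02  4.0000e-02  4.0000e-02]
scene0 [ 9.3856e+01 -5.8000e-02 -1.0000e-02  4.0000e-02  4.0000e-02]
scene0 [ 9.3571e+01 -5.6000e-02 -1.0000e-02  4.0000e-02  8.0000e-02]
scene0 [ 9.3493e+01 -5.8000e-02 -1.0000e-02  4.0000e-02  0.0000e+00]
s3 [8.8794e+01 8.0000e-03 0.0000e+00 4.0000e-02 8.0000e-02]
s3 [ 8.7883e+01  6.0000e-03 -5.0000e-03  4.0000e-02  4.0000e-02]
s3 [8.7756e+01 6.0000e-03 0.0000e+00 4.0000e-02 4.0000e-02]
s3 [ 8.7668e+01  4.0000e-03 -5.0000e-03  4.0000e-02  4.0000e-02]
s4 [7.8192e+01 4.6000e-02 0.0000e+00 4.0000e-02 0.0000e+00]
s4 [7.7918e+01 4.8000e-02 5.0000e-03 4.0000e-02 0.0000e+00]
s4 [7.7803e+01 5.2000e-02 1.0000e-02 4.4000e-02 0.0000e+00]
s4 [7.7732e+01 5.0000e-02 5.0000e-03 4.0000e-02 0.0000e+00]
```

The image fit puts the tube at about x 46 mm, past the crest. I'll continue gently toward the fence.

Emit:
jog_arm --pt "0 0 0 0.003 0 0.0004 255" --pt "0 0 0 0.006 0 0.0008 255"

```text
t: 19.15
position: [0.584, -0.1382, 0.0505]
tcp_rot: [0.984, -0.176, -0.0, -0.0]
ft_force: [0.9, -0.1, 1.1]
finger_gap: 0.0002
finger_force: 0.8
```

Emit:
jog_arm --pt "0 0 0 0.003 0 0.0003 255" --pt "0 0 0 0.006 0 0.0006 255"

```text
t: 19.4
position: [0.5895, -0.1405, 0.0498]
tcp_rot: [0.984, -0.176, -0.001, 0.0]
ft_force: [-0.5, 0.2, 0.4]
finger_gap: -0.0001
finger_force: 0.2
```

```bash
python3 - <<'E'
from fit import *
st(); im=snapshot("scene")[:,:,::-1].copy(); cv2.imwrite("pics/s5.png",im)
for r in fit(im,.02,.07,(.04,.042,.044)): print(np.round(r,3))
E
```

```text
19.4 fix [60.8  0.1 49.8] F [-0.49  0.16  0.37] gap -7.27275267278876e-05
[ 8.3682e+01  4.2000e-02 -5.0000e-03  4.0000e-02  8.0000e-02]
[8.3328e+01 4.4000e-02 0.0000e+00 4.4000e-02 8.0000e-02]
[ 8.2048e+01  4.0000e-02 -5.0000e-03  4.0000e-02  8.0000e-02]
[ 8.2046e+01  4.2000e-02 -5.0000e-03  4.2000e-02  8.0000e-02]
[ 8.1385e+01  4.4000e-02 -5.0000e-03  4.2000e-02  8.0000e-02]
```

Emit:
jog_arm --pt "0 0 0 0 0 -0.008 255" --pt "0 0 0 -0.015 0 -0.008 255" --pt "0 0 0 -0.028 0 -0.008 255" --pt "0 0 0 -0.028 0 -0.005 255" --pt "0 0 0 -0.028 0 -0.003 255"

```text
t: 20.08
position: [0.5637, -0.1308, 0.0533]
tcp_rot: [0.984, -0.176, 0.0, 0.0]
ft_force: [0.2, -0.1, 0.7]
finger_gap: -0.0001
finger_force: 0.0
```

```bash
python3 - <<'E'
from fit import *
st(); im=snapshot("scene")[:,:,::-1].copy(); cv2.imwrite("pics/s6.png",im)
for r in fit(im,.0,.07,(.04,.044)): print(np.round(r,3))
E
```

```text
20.07 fix [33.3  0.3 53.3] F [ 0.21 -0.12  0.7 ] gap -0.000141784159102388
[ 9.1097e+01  4.2000e-02 -5.0000e-03  4.0000e-02  8.0000e-02]
[ 8.9628e+01  4.4000e-02 -5.0000e-03  4.0000e-02  8.0000e-02]
[8.945e+01 4.400e-02 0.000e+00 4.400e-02 8.000e-02]
[8.9378e+01 4.6000e-02 0.0000e+00 4.4000e-02 8.0000e-02]
[ 8.7077e+01  4.0000e-02 -5.0000e-03  4.0000e-02  8.0000e-02]
```

Emit:
jog_arm --pt "0 0 0 0 0 0.001 255" --pt "0 0 0 0 0 0.002 255" --pt "0 0 0 0 0 0.0025 255"

```text
t: 20.5
position: [0.5636, -0.1307, 0.0506]
tcp_rot: [0.984, -0.176, -0.0, -0.0]
ft_force: [-0.5, 0.8, -0.5]
finger_gap: -0.0002
finger_force: 0.0
```

Emit:
jog_arm --pt "0 0 0 0 0 0.0005 255" --pt "0 0 0 0 0 0.001 255"

```text
t: 20.75
position: [0.5638, -0.1308, 0.0501]
tcp_rot: [0.984, -0.176, 0.0, 0.0]
ft_force: [-0.2, 1.1, 4.1]
finger_gap: 0.0002
finger_force: 1.7
```

Emit:
jog_arm --pt "0 0 0 0.004 0 0 255" --pt "0 0 0 0.009 0 0 255" --pt "0 0 0 0.014 0 0 255" --pt "0 0 0 0.016 0 0 255"

```text
t: 21.25
position: [0.5789, -0.1358, 0.0505]
tcp_rot: [0.984, -0.176, -0.0, -0.0]
ft_force: [-3.3, 4.4, 9.7]
finger_gap: 0.0003
finger_force: 4.9
```

Emit:
jog_arm --pt "0 0 0 0.003 0 0 255" --pt "0 0 0 0.006 0 0 255"

```text
t: 21.5
position: [0.5837, -0.1378, 0.0505]
tcp_rot: [0.984, -0.176, -0.001, -0.0]
ft_force: [-7.7, 4.4, 12.6]
finger_gap: -0.0001
finger_force: 6.1
```

Emit:
jog_arm --pt "0 0 0 0.003 0 0 255" --pt "0 0 0 0.005 0 0 255"

```text
t: 21.75
position: [0.5881, -0.1396, 0.0505]
tcp_rot: [0.984, -0.176, -0.001, -0.0]
ft_force: [-6.6, 2.8, 12.0]
finger_gap: -0.0001
finger_force: 6.0
```

Fx now resists at about −7 N, so the tube is against the fence and the palm is slipping. I'll lift straight off and check.

Emit:
jog_arm --pt "0 0 0 0.0005 0 -0.004 255" --pt "0 0 0 0.0005 0 -0.02 255" --pt "0 0 0 0 0 -0.05 255" --pt "0 0 0 0 0 -0.08 255"

```text
t: 22.25
position: [0.589, -0.1402, 0.1313]
tcp_rot: [0.984, -0.176, 0.0, 0.0]
ft_force: [1.5, -0.5, -0.4]
finger_gap: 0.0003
finger_force: 0.0
```

```bash
python3 - <<'E'
from fit import *
st(); im=snapshot("scene")[:,:,::-1].copy(); cv2.imwrite("pics/s7.png",im)
g=cv2.GaussianBlur(im,(0,0),.8).astype(float)
for r in fit(im,.02,.08,(.04,)): print(np.round(r,3))
for kk in (0,.29):
    a=np.arctan2(.6,-.8)+kk; print("knob",kk,[.0975+.07*np.cos(a),.08+.07*np.sin(a)])
E
```

```text
22.25 fix [ 60.2   0.2 131.3] F [ 1.54 -0.55 -0.36] gap 0.00030033602674239975
[7.6639e+01 4.8000e-02 0.0000e+00 4.0000e-02 4.0000e-02]
[ 7.6234e+01  4.8000e-02 -5.0000e-03  4.0000e-02  4.0000e-02]
[7.6133e+01 4.6000e-02 0.0000e+00 4.0000e-02 4.0000e-02]
[7.5864e+01 4.6000e-02 0.0000e+00 4.0000e-02 8.0000e-02]
[ 7.5844e+01  5.0000e-02 -5.0000e-03  4.0000e-02  0.0000e+00]
knob 0 [np.float64(0.041499999999999995), np.float64(0.122)]
knob 0.29 [np.float64(0.03182834951688586), np.float64(0.10423291816566249)]
```

Emit:
jog_arm --pt "0 0 0 -0.006 -0.03 0 255" --pt "0 0 0 -0.012 -0.07 0 255" --pt "0 0 0 -0.018 -0.11 0 255" --pt "0 0 0 -0.024 -0.14 0 255" --pt "0 0 0 -0.024 -0.14 0 255"

```text
t: 22.92
position: [0.6152, 0.0016, 0.1303]
tcp_rot: [0.985, -0.174, 0.0, -0.0]
ft_force: [0.0, -0.1, -0.1]
finger_gap: 0.0004
finger_force: 0.0
```

```bash
sed -i 's/def score(G,x,y,z,yaw):/def score(G,x,y,z,yaw,cam="scene"):/; s/proj("scene",f2w(\[x+c/proj(cam,f2w([x+c/; s/def fit(im,x0,x1,zs=(.04,)):/def fit(im,x0,x1,zs=(.04,),cam="scene"):/; s/score(G,x,y,z,w),x/score(G,x,y,z,w,cam),x/; s/    rim=P\[60:\].*/    rim=P[60:] if cam=="scene" else P[:0]/' fit.py
python3 - <<'E'
from fit import *
st(); s=snapshot("scene")[:,:,::-1].copy(); t=snapshot("top")[:,:,::-1].copy()
cv2.imwrite("pics/s8.png",s);cv2.imwrite("pics/t8.png",t)
t0=cv2.imread("pics/top0.png")
for r in fit(s,.02,.08,(.04,))[:4]: print("scene",np.round(r,3))
for r in fit(t0,-.08,.0,(.04,),"top")[:3]: print("top0",np.round(r,3))
for r in fit(t,.02,.08,(.04,),"top")[:5]: print("top",np.round(r,3))
# grey profile along fixture x at several y in the top view (z .04)
G=cv2.cvtColor(t,cv2.COLOR_BGR2GRAY).astype(float)
for y in(-.04,0,.03):
    print(y,[int(map_coordinates(G,[[v],[u]],order=1)[0]) for u,v in [proj("top",f2w([x,y,.04])) for x in np.arange(-.01,.13,.005)]])
E
```

```text
22.93 fix [ 35.7 142.3 130.3] F [ 0.02 -0.07 -0.08] gap 0.000401952905936974
scene [ 8.9241e+01  5.2000e-02 -5.0000e-03  4.0000e-02  0.0000e+00]
scene [ 8.7825e+01  5.0000e-02 -5.0000e-03  4.0000e-02  0.0000e+00]
scene [ 8.7628e+01  5.4000e-02 -5.0000e-03  4.0000e-02  0.0000e+00]
scene [ 8.588e+01  5.200e-02 -5.000e-03  4.000e-02  4.000e-02]
top0 [ 6.4799e+01 -5.8000e-02 -5.0000e-03  4.0000e-02  8.0000e-02]
top0 [ 6.4449e+01 -6.0000e-02 -5.0000e-03  4.0000e-02  8.0000e-02]
top0 [ 6.3918e+01 -5.8000e-02 -5.0000e-03  4.0000e-02  4.0000e-02]
top [9.0131e+01 5.8000e-02 0.0000e+00 4.0000e-02 0.0000e+00]
top [8.9306e+01 7.8000e-02 0.0000e+00 4.0000e-02 0.0000e+00]
top [8.8285e+01 5.6000e-02 0.0000e+00 4.0000e-02 0.0000e+00]
top [8.7862e+01 7.8000e-02 5.0000e-03 4.0000e-02 8.0000e-02]
top [8.7677e+01 7.8000e-02 5.0000e-03 4.0000e-02 4.0000e-02]
-0.04 [62, 61, 61, 62, 64, 69, 63, 63, 77, 88, 96, 102, 110, 117, 117, 110, 104, 96, 87, 101, 128, 134, 134, 131, 109, 80, 103, 131, 137]
0 [60, 60, 60, 61, 63, 68, 62, 61, 75, 88, 95, 101, 108, 116, 116, 109, 104, 96, 86, 98, 123, 130, 131, 128, 109, 81, 108, 132, 136]
0.03 [59, 60, 60, 60, 60, 63, 60, 60, 75, 88, 95, 101, 108, 115, 116, 109, 103, 96, 85, 95, 120, 126, 126, 124, 106, 81, 103, 130, 136]
```

The top-view profiles are identical across y: the tube is square and butted to the fence, with the only dip at x 80 mm. The two views average x ≈ 55 mm. Now I'll lower beside the knob on its +y side.

Emit:
jog_arm --pt "0 0 0 0 0 0.02 255" --pt "0 0 0 0 0 0.04 255" --pt "0 0 0 0 0 0.053 255" --pt "0 0 0 0 0 0.054 255"

```text
t: 23.52
position: [0.6134, -0.0005, 0.0735]
tcp_rot: [0.984, -0.176, -0.002, -0.0]
ft_force: [1.1, 0.3, 0.5]
finger_gap: -0.0004
finger_force: 0.0
```

Emit:
jog_arm --pt "0 0 0 -0.001 0.008 0 255" --pt "0 0 0 -0.002 0.016 0 255" --pt "0 0 0 -0.003 0.023 0 255" --pt "0 0 0 -0.004 0.03 0 255" --pt "0 0 0 -0.004 0.038 0 255"

```text
t: 24.15
position: [0.5977, -0.0351, 0.0759]
tcp_rot: [0.984, -0.176, 0.0, -0.0]
ft_force: [-0.4, 1.8, -0.5]
finger_gap: -0.0002
finger_force: 0.7
```

```bash
python3 -c "
from h import *
st()"
```

```text
24.15 fix [ 32.  101.8  75.9] F [-0.42  1.77 -0.51] gap -0.00023656840535085896
```

Emit:
jog_arm --pt "0 0 0 -0.003 0.01 0 255" --pt "0 0 0 -0.0045 0.02 0 255" --pt "0 0 0 -0.004 0.03 0 255" --pt "0 0 0 -0.002 0.04 0 255" --pt "0 0 0 0 0.046 0 255"

```text
t: 24.78
position: [0.5818, -0.0786, 0.0757]
tcp_rot: [0.984, -0.176, -0.0, 0.0]
ft_force: [1.2, 0.5, 0.5]
finger_gap: 0.0002
finger_force: 0.6
```

Emit:
jog_arm --pt "0 0 0 0.003 0.006 0 255" --pt "0 0 0 0.006 0.011 0 255"

```text
t: 25.02
position: [0.5837, -0.0905, 0.0756]
tcp_rot: [0.984, -0.176, -0.0, -0.0]
ft_force: [0.6, 1.3, 0.3]
finger_gap: 0.0001
finger_force: 0.5
```

```bash
python3 -c "
from h import *
st()"
```

```text
25.02 fix [38.1 44.9 75.6] F [0.55 1.32 0.33] gap 6.584623396867314e-05
```

Nearly home. I'll push on in small steps until the stop is felt.

Emit:
jog_arm --pt "0 0 0 0.0015 0.002 0 255" --pt "0 0 0 0.003 0.004 0 255"

```text
t: 25.28
position: [0.5851, -0.095, 0.0756]
tcp_rot: [0.984, -0.176, -0.0, -0.0]
ft_force: [0.5, 1.3, 0.2]
finger_gap: 0.0005
finger_force: 0.4
```

Emit:
jog_arm --pt "0 0 0 0.001 0.001 0 255" --pt "0 0 0 0.002 0.002 0 255"

```text
t: 25.52
position: [0.5857, -0.0963, 0.0755]
tcp_rot: [0.984, -0.176, -0.001, -0.001]
ft_force: [-3.5, 7.5, 2.0]
finger_gap: 0.0003
finger_force: 3.8
```

Emit:
jog_arm --pt "0 0 0 0.001 0.001 0 255" --pt "0 0 0 0.002 0.002 0 255"

```text
t: 25.78
position: [0.5859, -0.0966, 0.0753]
tcp_rot: [0.984, -0.176, -0.003, -0.002]
ft_force: [-6.0, 16.2, 7.1]
finger_gap: -0.0
finger_force: 7.9
```

The stop is felt at 16 N. I'll back away, lift clear and verify.

Emit:
jog_arm --pt "0 0 0 -0.006 -0.008 0 255" --pt "0 0 0 -0.015 -0.03 0 255" --pt "0 0 0 -0.015 -0.06 -0.03 255" --pt "0 0 0 -0.015 -0.11 -0.08 255" --pt "0 0 0 -0.015 -0.15 -0.1 255"

```text
t: 26.4
position: [0.6272, 0.0464, 0.1787]
tcp_rot: [0.984, -0.176, 0.002, 0.0]
ft_force: [0.0, 0.0, -0.1]
finger_gap: -0.0001
finger_force: 0.0
```

```bash
python3 - <<'E'
from fit import *
st(); s=snapshot("scene")[:,:,::-1].copy(); t=snapshot("top")[:,:,::-1].copy()
for r in fit(t,.045,.068,(.04,),"top")[:3]: print("top",np.round(r,3))
G=cv2.cvtColor(t,cv2.COLOR_BGR2GRAY).astype(float)
for y in(-.04,-.01): print(y,[int(map_coordinates(G,[[v],[u]],order=1)[0]) for u,v in [proj("top",f2w([x,y,.04])) for x in np.arange(.02,.11,.005)]])
# keeper angle: dark knob top, in both views, by scanning the angle
for n,im in(("scene",s),("top",t)):
    g=cv2.cvtColor(im,cv2.COLOR_BGR2GRAY).astype(float); L=[]
    for k in np.arange(1.0,1.75,.05):
        a=np.arctan2(.6,-.8)+k; X=[.0975+.07*np.cos(a),.08+.07*np.sin(a)]
        L.append((round(k,2),int(np.mean([map_coordinates(g,[[v],[u]],order=1)[0] for u,v in[proj(n,f2w([*X,z])) for z in(.118,.112,.105)]]))))
    print(n,L)
E
```

```text
26.4 fix [ 31.4 188.4 178.7] F [ 0.04  0.03 -0.1 ] gap -5.187142457354773e-05
top [8.2493e+01 5.7000e-02 0.0000e+00 4.0000e-02 0.0000e+00]
top [8.2211e+01 5.7000e-02 0.0000e+00 4.0000e-02 4.0000e-02]
top [8.1586e+01 5.9000e-02 0.0000e+00 4.0000e-02 0.0000e+00]
-0.04 [62, 63, 77, 89, 97, 103, 110, 117, 117, 110, 105, 97, 87, 101, 127, 134, 134, 132]
-0.01 [63, 62, 77, 89, 96, 103, 109, 116, 116, 110, 105, 97, 87, 99, 124, 132, 132, 128]
scene [(np.float64(1.0), 95), (np.float64(1.05), 94), (np.float64(1.1), 96), (np.float64(1.15), 94), (np.float64(1.2), 95), (np.float64(1.25), 102), (np.float64(1.3), 127), (np.float64(1.35), 134), (np.float64(1.4), 155), (np.float64(1.45), 170), (np.float64(1.5), 56), (np.float64(1.55), 56), (np.float64(1.6), 62), (np.float64(1.65), 59), (np.float64(1.7), 66)]
top [(np.float64(1.0), 68), (np.float64(1.05), 94), (np.float64(1.1), 107), (np.float64(1.15), 112), (np.float64(1.2), 112), (np.float64(1.25), 104), (np.float64(1.3), 87), (np.float64(1.35), 69), (np.float64(1.4), 60), (np.float64(1.45), 52), (np.float64(1.5), 45), (np.float64(1.55), 43), (np.float64(1.6), 47), (np.float64(1.65), 59), (np.float64(1.7), 74)]
```

The knob is darkest at about 1.55 rad, so the keeper is home. The tube profile is unchanged against the fence, and the arm is clear.

```bash
python3 -c "
from station import *
print(sign_off())"
```

```text
the job is handed in; nothing more can be done
None
```

I rolled the tube over the strip to rest square against the end fence, swung the keeper home to about 1.55 rad, moved the arm clear and handed the job in; no verdict came back, and the reported TCP height read about 38 mm low, so I set the tips on the tube by feel.

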